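Sweep a battery pack clear, shut its nested lids, hold the outer lid up

TASK

Take the red scraper block and use it, not the fingers, to sweep the three copper offcuts off the battery pack's top board over its edge into the aluminium catch tray that butts against it, then put the scraper back down on the teal mat, clear of the tray. By the handle, let the blue outer lid down gently so that it carries the amber guard inside it all the way shut, then raise the outer lid alone to about half open (some 45 degrees), with the guard left fully down and never touched by hand. Finish while still holding the outer lid up by its handle so the guard can be inspected, and leave the other things on the bench where they are.

Things in the scene. Friction and masses are not known exactly. Their poses are not given: they have to be found in the camera images.
- pack: battery pack fixed on the mat: grey cells between black plates, 154 (x) x 144 (y) x 75 mm tall; origin: centre of its underside. Its top at z = 75 mm is a flat pale grey-green board without rim; the offcuts lie there; its -x edge is over the catch tray. Both lids hinge on a line parallel to its x at y = +70, z = 76 mm in its frame, stand open at its +y side and close over the board towards -y.
- outer_lid (a joint): angle of the blue steel outer lid, rad: 0 shut, opens about the pack's -x axis, stop 1.78. Pan 160 x 147 mm, top face 30 mm above the hinge line when shut; 0.36 kg with handle. Left open it leans on its stop; let go below about 1.1 it falls shut (2.5 N at the handle holds it). Two foam pads inside push the guard shut ahead of it (touching when both joints read the same) but do not pull it up.
- handle_bar (a point): middle of the outer lid's bridge handle: round steel bar, 10 mm diameter, 90 mm long between two end legs, parallel to the hinge line, its axis 42 mm off the lid's outer face. With the lid shut it is 115 mm towards the pack's -y from the hinge line and 72 mm above it. The bar can roll between the pads, so the tool may keep pointing down while the lid swings.
- lid_pan: the outer lid with its handle; origin in the middle of the hinge line; x along the hinge, -y from the hinge towards the free edge, z out of its outer face.
- guard (a joint): angle of the inner guard in rad: 0 = down on the board, growing as it opens, same hinge line. The guard is a see-through amber sheet with an orange border, 136 x 122 x 4 mm, 80 g, without a handle. Its hinge is stiff (0.09 N m): it stays at whatever angle it is left.
- guard_sheet: the guard's amber sheet; origin in the middle of the hinge line, -y from the hinge towards the free edge, z out of its upper face.
- guard_edge (a point): middle of the guard's free edge, 132 mm from the hinge line.
- catch_tray: aluminium catch tray fixed on the mat against the pack's -x side, 120 mm (x) x 160 mm (y), walls 25 mm high on three sides, open towards the pack, floor 2 mm. Origin: centre of its underside; axes parallel to the pack's.
- scraper: scraper block, red plastic body with a white wiping edge along its foot: 110 mm long (its x) x 24 mm thick (its y) x 55 mm tall, about 0.17 kg, standing on its foot on the mat. Origin: centre of its underside. Grip it across its 24 mm.
- chip_a: copper bus-bar offcut 20 x 15 x 4 mm lying loose on the pack's top board, 11 g; origin at the centre of its underside.
- chip_b: copper bus-bar offcut 18 x 16 x 4 mm, likewise.
- chip_c: copper bus-bar offcut 22 x 14 x 4 mm, likewise.
- mat: teal silicone repair mat fixed on the bench, 600 x 920 x 4 mm; its top is at z = 4 mm; everything loose stands on it. Origin: centre of its underside.
- cell_a: bystander: loose grey battery cell standing upright, 18 mm diameter, 65 mm tall.
- cell_b: bystander: a second such cell.
- tape_roll: bystander: blue roll of tape lying flat, 60 mm diameter, 18 mm high.
- screwdriver: bystander: red-handled screwdriver lying down, 190 mm long.
- solder_spool: bystander: metal solder spool standing, 54 mm diameter, 40 mm high.
- multimeter: bystander: yellow multimeter lying flat, 72 x 150 x 34 mm.
- wool_tin: bystander: small open steel tin, 68 mm diameter, 45 mm high.
There are look-alikes about, which are no part of the job. What is shaped like the scraper but brown is not meant.

How it is judged (in metres and radians):
On the way, in this order (a step that is already met when the one before it is completed fails the run):
1. all three copper offcuts have been swept into the catch tray (x of chip_a in the frame of catch_tray between -0.06 and 0.062 m and y of chip_a in the frame of catch_tray between -0.08 and 0.08 m and z of each of chip_a, chip_b, chip_c in the frame of catch_tray below 0.025 m and x of chip_b in the frame of catch_tray between -0.06 and 0.062 m and y of chip_b in the frame of catch_tray between -0.08 and 0.08 m and x of chip_c in the frame of catch_tray between -0.06 and 0.062 m and y of chip_c in the frame of catch_tray between -0.08 and 0.08 m), for 0.2 s.
2. both lids are shut together: the guard down on the board and the outer lid closed over it (value of joint outer_lid below 0.045 rad and value of joint guard below 0.035 rad), for 0.2 s.
At the end, for the whole second after the job is handed in: The robot's fingers hold the outer lid's handle (more than 1 N on it, grip point within 50 mm of the bar's middle) with the lid steady between 0.45 and 1.05 rad open; the guard is down (under 0.04 rad); the three offcuts lie in the catch tray; the scraper rests on the mat, clear of the tray (all of step 1 and value of joint guard below 0.04 rad and value of joint outer_lid between 0.45 and 1.05 rad and velocity of joint outer_lid between -0.1 and 0.1 rad/s and contact force between the fingers and lid_pan above 1 N and distance between the grasp point and handle_bar below 0.05 m and contact force between scraper and mat above 0.5 N and contact force between scraper and catch_tray below 0.1 N and linear speed of scraper below 0.02 m/s); the arm keeps its last pose, push and grip.
It fails at once if the fingers or the arm touch an offcut (contact force between any of the fingers, the arm and chip_a above 0.3 N or contact force between any of the fingers, the arm and chip_b above 0.3 N or contact force between any of the fingers, the arm and chip_c above 0.3 N).
It fails at once if the fingers or the arm touch the amber guard (contact force between any of the fingers, the arm and guard_sheet above 0.5 N).
It fails at once if the outer lid is dropped or slammed shut (faster than 1.5 rad/s when nearly closed) (value of joint outer_lid below 0.5 rad and velocity of joint outer_lid below -1.5 rad/s).
It fails at once if a bystander is pushed more than 30 mm or knocked over (distance of any of cell_a, cell_b, tape_roll, screwdriver, solder_spool, multimeter, wool_tin from where it was at the start of the episode above 0.03 m or angle between any of cell_a, cell_b's own z axis and vertical above 0.5 rad).
It also fails if it takes over 69 s, if anything falls off the work surface, if the arm or the gripper's body presses on something with over 40 N, if the wrist force passes 120 N, or if a joint passes its speed limit or range.

ROBOT

A 6-joint arm with a two-finger parallel gripper is mounted at the origin on the work surface. World frame = base frame: x ahead of the robot, y to its left, z up, the work surface at z = 0. Lengths are in mm, angles in rad, forces in N, time in s.
With the tool pointing down it reaches from about 275 to 750 mm from the base axis. Payload 10.2 kg.
Tool frame: the origin (TCP) lies between the finger pads; the fingertips stand 19 mm ahead of it and the grasp point (between the pads) is the TCP; z points along the fingers, y is the line along which they close (so a half turn about z gives the same grasp; the last joint's range is limited). The gripper opens to 85 mm and grips with 20 to 120 N. Pads are 22 mm wide; open, the fingers measure 114 mm over their backs; the gripper's body (76 mm by 85 mm) begins 54 mm behind the grasp point. The pads swing forward as they close: fully open they stand 13 mm farther back than shut.
Start: joints at [1.038, 0.313, 1.498, -0, 1.331, -0.223], TCP at [160.069, 500.009, 250.294] pointing down, gripper open.
Joint ranges: [-2.94, 2.94], [-0.97, 2.17], [0.19, 2.56], [-1.23, 4.37], [0.02, 3.11], [-2.88, 2.88]. Speed limits (rad/s): [2.39, 2.39, 3.01, 3.14, 3.14, 3.14].

INTERFACE

Orientations are given as a unit quaternion [w, x, y, z].
In Python, from rig import sense, capture, finish_job gives the robot as it stands. The module is installed in compiled form; this text tells all that it offers.
- The arm moves only by the tool move_arm, never from a script. Its argument "moves" is a list of rows, each an object with "turn": the turn, a rotation vector about the tool's x, y, z in rad, a list of three; "translation": the shift along the tool's x, y, z in mm, a list of three; "hand": the opening, from 0 (shut) to 1 (fully open). In form: [{"turn": [wx, wy, wz], "translation": [x, y, z], "hand": hand}, ...]. A call has 1 to 10 rows; each row shifts and turns the commanded pose from where the row before left it, along the tool's axes as they then stand; what a row does not reach is not made up. A row lasts 1/12 s, in which the tool goes at most 41.7 mm and 7.16 degrees, less where a joint would pass 70% of its speed; a pose out of reach is approached as far as the arm can. A call with a gripper value outside its range is refused whole. The fingers move at their own pace and stop on an object; "grip_force" is the grip in N (left out, the last holds). Time passes only in rows, so rows that do not move let the fingers close. It gives the time, the measured TCP pose, the force, the opening and the grip force at its end, in the units of the state.
- sense(): the state, without advancing time (a new reading comes with each control period).
- capture(name): name is "scene" or "side" or "wrist"; returns a dict with "image" (384x512x3 uint8, blue, green, red), "z_map" (384x512 float32, mm along the optical axis (not along the pixel's ray), 0 where there is no reading), "vertical_fov" (degrees; the focal length in pixels is half the picture's height over the tangent of half this angle, whatever the lens; pixels are square), "cx", "cy" (the principal point, pixels), "R" (3x3) and "t" (3): a world point X has camera coordinates R X + t; the wrist camera has in their place "T_tool_cam" (4x4, takes a point from camera to tool coordinates, whose origin is the TCP and whose axes are the flange's). Camera axes: x right, y down, z forward; pixel columns grow to the right and rows downward; lengths in mm; the calibration is good to about 2 mm. A picture is of the moment at which its call begins: read the wrist's pose just before it.
- finish_job(): hands the job in; it is judged then, once.
The state is a dict: "time_s": time; "joints": joint angles; "dq": joint speeds; "tau": joint torques, N m; "eef_pos": TCP position; "ee_rot": TCP orientation; "force": force on the tool from outside, world axes, zero at the start; "wrist_torque": the same for the moment, N m; "grip_width": opening from 0.0 (shut) to 1.0 (fully open); "grip_force": force on a finger pad.
Only numpy, scipy, OpenCV 4.12 (cv2) and the standard library are available. Lean on these libraries where they do the work, as an engineer would, in place of code of your own. Each camera call takes 0.05 s, during which the arm holds its last target. There are 200 camera calls.

## Working session

There is one attempt and no reset: what is moved stays moved. The work goes in short steps, Python scripts to look and compute and a tool call to move; the robot and the scene stay as the last step left them, time stands still between calls to the robot, and variables do not carry over. Pictures are saved under pics/ and viewed, at most 10 in all, crops included, and the job is handed in when it is done.

Besides the shell and the picture viewer there is one more tool, called after "Request:" by a JSON object that holds its "op" and its "data". move_arm: Moves the arm, as the interface text tells. Its arguments: {"type":"object","properties":{"moves":{"type":"array","items":{"type":"object","properties":{"turn":{"type":"array","items":{"type":"number"}},"translation":{"type":"array","items":{"type":"number"}},"hand":{"type":"number"}}}},"grip_force":{"type":"number"}},"required":["moves"]}

```bash
mkdir -p pics; cat > h.py <<'E'
import numpy as np,cv2
from rig import sense,capture,finish_job
from scipy.spatial.transform import Rotation as Ro
def cloud(c):
    z=c["z_map"];h,w=z.shape;f=h/2/np.tan(np.radians(c["vertical_fov"])/2)
    v,u=np.mgrid[:h,:w];P=np.dstack([(u-c["cx"])/f*z,(v-c["cy"])/f*z,z])
    if "R" in c: W=(P-np.array(c["t"]).ravel())@np.array(c["R"])
    else:
        s=c["s"];q=s["ee_rot"];T=np.array(c["T_tool_cam"])
        R=Ro.from_quat([q[1],q[2],q[3],q[0]]).as_matrix()
        W=(P@T[:3,:3].T+T[:3,3])@R.T+np.array(s["eef_pos"])
    W[z==0]=np.nan
    return W
def cap(n,save=None):
    s=sense();c=dict(capture(n));c["s"]=s;c["W"]=cloud(c)
    if save: cv2.imwrite("pics/%s.png"%save,c["image"]); np.save("pics/%s.npy"%save,c["W"])
    return c
E
python3 - <<'E'
from h import *
s=sense();print(s)
a=cap("scene","scene0");b=cap("side","side0")
cv2.imwrite("pics/both0.png",cv2.resize(np.vstack([a["image"],b["image"]]),None,fx=.78,fy=.78))
E
```

```text
{'time_s': 0.0, 'joints': array([ 1.03760677e+00,  3.13462424e-01,  1.49846890e+00,  3.79971123e-06,
        1.33094864e+00, -2.23373362e-01]), 'dq': array([-0.00075199,  0.00033574, -0.00053555,  0.00015486,  0.00061025,
        0.00163731]), 'tau': array([-2.55119703e-04, -4.12244618e+01, -2.59750539e+01, -1.72021169e-04,
        3.99030716e-03,  6.53102830e-06]), 'eef_pos': array([159.94046209, 499.80064426, 249.71671093]), 'ee_rot': array([-2.39431922e-04,  1.54289713e-01,  9.88025440e-01, -5.97467507e-04]), 'force': array([0.79995986, 0.65944131, 0.01070541]), 'wrist_torque': array([ 0.00514296,  0.02874121, -0.00023285]), 'grip_force': 0.0, 'grip_width': 0.9960760506967453}
```

```bash
python3 -c "
import cv2;cv2.imwrite('pics/s0.png',cv2.resize(cv2.imread('pics/scene0.png'),(800,600),interpolation=cv2.INTER_CUBIC))"
```

```text
(no output)
```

View pics/s0.png

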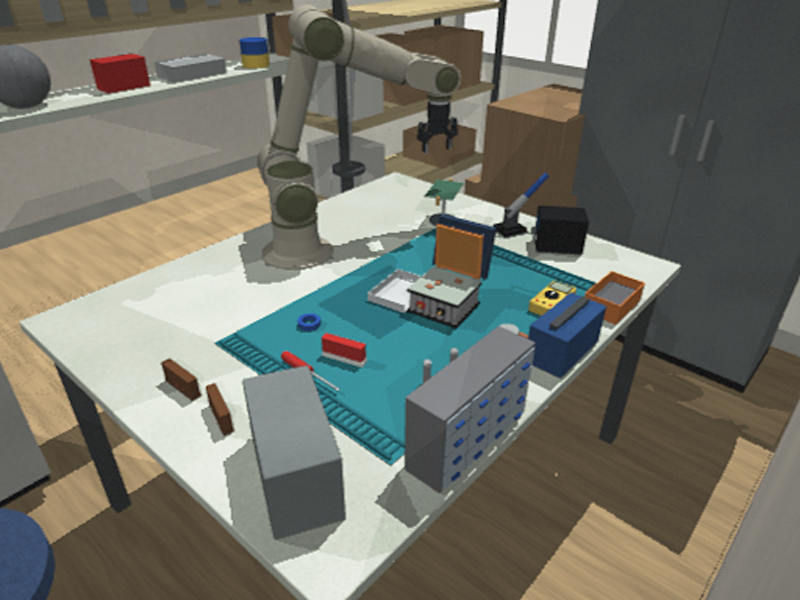

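View pics/side0.png

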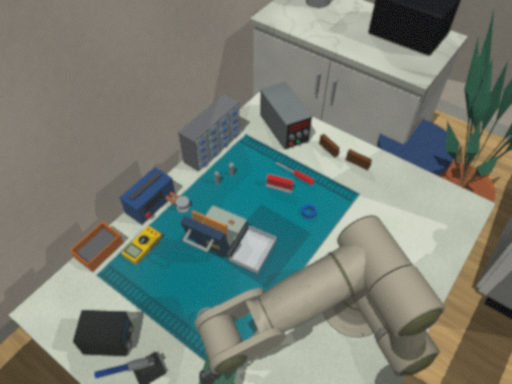

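The scene picture shows the red scraper at (343,348) in the 800x600 view. Things it could be taken for are the two brown blocks (181,379) and (220,408), the screwdriver's red handle (297,360) and the red box on the shelf (120,72). I choose the red one on the mat. The pack is at (445,295) with the tray to its left at (395,290). In the side view the scraper is at (280,183), the tray at (253,250) and the lids at (208,232).

```bash
python3 - <<'E'
from h import *
for n in ["scene0","side0"]:
    im=cv2.imread(f"pics/{n}.png");W=np.load(f"pics/{n}.npy");hsv=cv2.cvtColor(im,cv2.COLOR_BGR2HSV).astype(int)
    H,S,V=hsv[...,0],hsv[...,1],hsv[...,2]
    on=(W[...,2]>0)&(W[...,2]<300)
    red=((H<6)|(H>174))&(S>150)&(V>80)&on
    k,l,st,ce=cv2.connectedComponentsWithStats(red.astype(np.uint8))
    for i in range(1,k):
        if st[i,4]>15:
            p=W[l==i];print(n,"red",ce[i].round(),st[i,4],p.min(0).round(),p.max(0).round(),np.median(p,0).round())
    board=(abs(W[...,2]-79)<4)&on&(W[...,0]>200)&(W[...,0]<700)&(abs(W[...,1])<350)
    p=W[board&(S<70)];print("board",len(p),p.min(0).round(),p.max(0).round(),np.median(p,0).round(1))
    pp=p[:,:2][np.linalg.norm(p[:,:2]-np.median(p[:,:2],0),axis=1)<120].astype(np.float32)
    print(cv2.minAreaRect(pp),len(pp))
    blue=(H>95)&(H<125)&(S>80)&on&(W[...,2]>20); 
    k,l,st,ce=cv2.connectedComponentsWithStats(blue.astype(np.uint8))
    for i in range(1,k):
        if st[i,4]>60:
            p=W[l==i];print("blue",ce[i].round(),st[i,4],p.min(0).round(),p.max(0).round())
    teal=(H>80)&(H<98)&(S>100)&on
    p=W[teal];print("mat",np.percentile(p,[1,50,99],axis=0).round(1).tolist())
E
```

```text
scene0 red [220. 222.] 294 [ 464. -314.   22.] [ 570. -264.   62.] [ 519. -293.   48.]
scene0 red [187. 230.] 82 [ 410. -399.   13.] [ 485. -380.   34.] [ 445. -390.   27.]
board 591 [470. -35.  75.] [641. 138.  83.] [560.1  46.   78.4]
((555.1448974609375, 52.28410720825195), (154.78717041015625, 152.61473083496094), 10.561013221740723) 591
blue [304. 151.] 352 [382. 134.  20.] [622. 553. 223.]
blue [362. 213.] 1407 [791.  -6.  20.] [945. 198. 119.]
mat [[228.1, -455.1, 0.2], [573.3, -179.4, 3.9], [800.7, 442.9, 12.2]]
side0 red [304. 177.] 82 [ 408. -389.   19.] [ 498. -367.   36.] [ 450. -379.   27.]
side0 red [279. 181.] 177 [ 457. -305.   28.] [ 559. -256.   68.] [ 508. -279.   55.]
board 450 [456. -26.  75.] [637. 154.  83.] [528.9  21.9  78.8]
((550.119384765625, 54.494842529296875), (152.53538513183594, 147.07859802246094), 9.920661926269531) 441
blue [146. 194.] 1239 [833.   1.  21.] [943. 204. 130.]
blue [203. 232.] 607 [452. 129.  70.] [615. 195. 229.]
blue [111. 371.] 172 [433. 634. 124.] [477. 716. 190.]
mat [[233.1, -443.6, 0.1], [521.7, 57.4, 4.6], [809.6, 452.9, 14.6]]
```

```bash
cat >> h.py <<'E'
def rot(s): 
    q=s["ee_rot"];return Ro.from_quat([q[1],q[2],q[3],q[0]])
def plan(pos,yawy=None,s=None):
    """pos world target; yawy=world heading (deg) wanted for the tool y axis, tool down"""
    s=s or sense();R=rot(s).as_matrix();d=np.array(pos)-s["eef_pos"]
    print("at",np.round(s["eef_pos"],1),"tool y heading",np.degrees(np.arctan2(R[1,1],R[0,1])).round(2),"tilt",np.degrees(np.arccos(-R[2,2])).round(2),"F",np.round(s["force"],1),"w",round(s["grip_width"],3),"t",round(s["time_s"],2))
    print(" tool shift",(R.T@d).round(1),"len",np.linalg.norm(d).round(1))
    if yawy is not None:
        y=np.array([np.cos(np.radians(yawy)),np.sin(np.radians(yawy)),0]);z=np.array([0,0,-1.]);T=np.c_[np.cross(y,z),y,z]
        w=Ro.from_matrix(R.T@T).as_rotvec();print(" turn",w.round(4),"deg",np.degrees(np.linalg.norm(w)).round(1))
E
python3 - <<'E'
from h import *
c=cap("wrist");print(c["T_tool_cam"],c["vertical_fov"])
plan([500,-40,400],90)
for n in ["scene0","side0"]:
    W=np.load(f"pics/{n}.npy");im=cv2.imread(f"pics/{n}.png");hsv=cv2.cvtColor(im,cv2.COLOR_BGR2HSV).astype(int)
    m=((hsv[...,0]<6)|(hsv[...,0]>174))&(hsv[...,1]>150)&(W[...,0]>440)&(W[...,0]<600)&(W[...,1]>-340)&(W[...,1]<-240)&(W[...,2]>20)&(W[...,2]<80)
    p=W[m];t=p[p[:,2]>54];print(len(p),cv2.minAreaRect(p[:,:2].astype(np.float32)),len(t),cv2.minAreaRect(t[:,:2].astype(np.float32)) if len(t) else 0)
E
```

```text
[[-2.45987421e-04 -9.55619572e-01 -2.94603416e-01  7.40108540e+01]
 [ 9.99999882e-01 -1.11479502e-04 -4.73366535e-04 -7.83400090e-01]
 [ 4.19516083e-04 -2.94603498e-01  9.55619487e-01 -1.23433486e+02]
 [ 0.00000000e+00  0.00000000e+00  0.00000000e+00  1.00000000e+00]] 64.19408580361161
at [160.  499.9 249.9] tool y heading 72.25 tilt 0.05 F [ 0.2  1.  -0.2] w 0.999 t 0.15
 tool shift [-488.4 -410.7 -149.8] len 655.4
 turn [-9.000e-04 -3.000e-04 -3.098e-01] deg 17.7
294 ((515.4251708984375, -288.0062561035156), (110.10327911376953, 28.12839126586914), 16.754545211791992) 114 ((514.9625854492188, -287.475341796875), (110.02261352539062, 25.642044067382812), 18.872468948364258)
177 ((508.66009521484375, -282.5846252441406), (102.14390563964844, 29.94600486755371), 15.253236770629883) 92 ((508.5382385253906, -282.1378173828125), (102.14390563964844, 29.019683837890625), 15.253236770629883)
```

Request:
{"op": "move_arm", "data": {"moves": [{"translation": [-26.4, -23.5, -12], "turn": [0, 0, 0], "hand": 1}, {"translation": [-26.4, -23.5, -12], "turn": [0, 0, 0], "hand": 1}, {"translation": [-26.4, -23.5, -12], "turn": [0, 0, 0], "hand": 1}, {"translation": [-26.4, -23.5, -12], "turn": [0, 0, 0], "hand": 1}, {"translation": [-26.4, -23.5, -12], "turn": [0, 0, 0], "hand": 1}, {"translation": [-26.4, -23.5, -12], "turn": [0, 0, 0], "hand": 1}, {"translation": [-26.4, -23.5, -12], "turn": [0, 0, 0], "hand": 1}, {"translation": [-26.4, -23.5, -12], "turn": [0, 0, 0], "hand": 1}, {"translation": [-26.4, -23.5, -12], "turn": [0, 0, 0], "hand": 1}, {"translation": [-26.4, -23.5, -12], "turn": [0, 0, 0], "hand": 1}]}}

```text
time_s: 0.98
eef_pos: [340.2, 194.1, 370.9]
ee_rot: [0.0, 0.154, 0.988, 0.0]
force: [0.0, 0.4, 0.5]
grip_width: 1.0
grip_force: 0.0
```

Request:
{"op": "move_arm", "data": {"moves": [{"translation": [-26.4, -23.5, -4], "turn": [0, 0, 0], "hand": 1}, {"translation": [-26.4, -23.5, -4], "turn": [0, 0, 0], "hand": 1}, {"translation": [-26.4, -23.5, -4], "turn": [0, 0, 0], "hand": 1}, {"translation": [-26.4, -23.5, -4], "turn": [0, 0, 0], "hand": 1}, {"translation": [-26.4, -23.5, -4], "turn": [0, 0, 0], "hand": 1}, {"translation": [-26.4, -23.5, -4], "turn": [0, 0, 0], "hand": 1}, {"translation": [-26.4, -23.5, -4], "turn": [0, 0, 0], "hand": 1}, {"translation": [-26.4, -23.5, 0], "turn": [0, 0, 0], "hand": 1}, {"translation": [-26.4, -23.5, 0], "turn": [0, 0, 0], "hand": 1}, {"translation": [-26.4, -23.5, 0], "turn": [0, 0, 0], "hand": 1}]}}

```text
time_s: 1.82
eef_pos: [520.2, -110.3, 398.1]
ee_rot: [-0.0, 0.154, 0.988, 0.0]
force: [0.4, 0.6, -0.1]
grip_width: 1.001
grip_force: 0.0
```

Request:
{"op": "move_arm", "data": {"moves": [{"translation": [0, 0, 0], "turn": [0, 0, 0.12], "hand": 1}, {"translation": [0, 0, 0], "turn": [0, 0, 0.12], "hand": 1}, {"translation": [0, 0, 0], "turn": [0, 0, 0.12], "hand": 1}, {"translation": [0, 0, 0], "turn": [0, 0, 0.12], "hand": 1}, {"translation": [0, 0, 0], "turn": [0, 0, 0.12], "hand": 1}, {"translation": [0, 0, 0], "turn": [0, 0, 0.12], "hand": 1}, {"translation": [0, 0, 0], "turn": [0, 0, 0.12], "hand": 1}, {"translation": [0, 0, 0], "turn": [0, 0, 0.12], "hand": 1}, {"translation": [0, 0, 0], "turn": [0, 0, 0.12], "hand": 1}, {"translation": [0, 0, 0], "turn": [0, 0, 0.12], "hand": 1}]}}

```text
time_s: 2.65
eef_pos: [519.6, -108.6, 398.0]
ee_rot: [-0.0, 0.687, 0.726, -0.0]
force: [0.7, 0.4, 0.0]
grip_width: 1.002
grip_force: 0.0
```

Request:
{"op": "move_arm", "data": {"moves": [{"translation": [0, 0, 0], "turn": [0, 0, 0.12], "hand": 1}, {"translation": [0, 0, 0], "turn": [0, 0, 0.12], "hand": 1}, {"translation": [0, 0, 0], "turn": [0, 0, 0.12], "hand": 1}, {"translation": [0, 0, 0], "turn": [0, 0, 0.12], "hand": 1}, {"translation": [0, 0, 0], "turn": [0, 0, 0.12], "hand": 1}, {"translation": [0, 0, 0], "turn": [0, 0, 0.12], "hand": 1}, {"translation": [0, 0, 0], "turn": [0, 0, 0.12], "hand": 1}, {"translation": [0, 0, 0], "turn": [0, 0, 0.12], "hand": 1}, {"translation": [0, 0, 0], "turn": [0, 0, 0.12], "hand": 1}, {"translation": [0, 0, 0], "turn": [0, 0, 0.12], "hand": 1}]}}

```text
time_s: 3.48
eef_pos: [519.6, -108.6, 398.0]
ee_rot: [-0.0, 0.977, 0.211, -0.0]
force: [0.6, 0.3, 0.6]
grip_width: 1.002
grip_force: 0.0
```

```bash
python3 - <<'E'
from h import *
c=cap("wrist","w1");plan([512,-285,200],-73,c["s"])
cv2.imwrite("pics/w1b.png",cv2.resize(c["image"],(800,600),interpolation=cv2.INTER_CUBIC))
E
```

```text
at [ 519.6 -108.6  398. ] tool y heading -65.6 tilt 0.04 F [0.6 0.3 0.6] w 1.002 t 3.48
 tool shift [-79.7 157.6 198. ] len 265.3
 turn [-0.0005  0.0005  0.1292] deg 7.4
```

View pics/w1b.png

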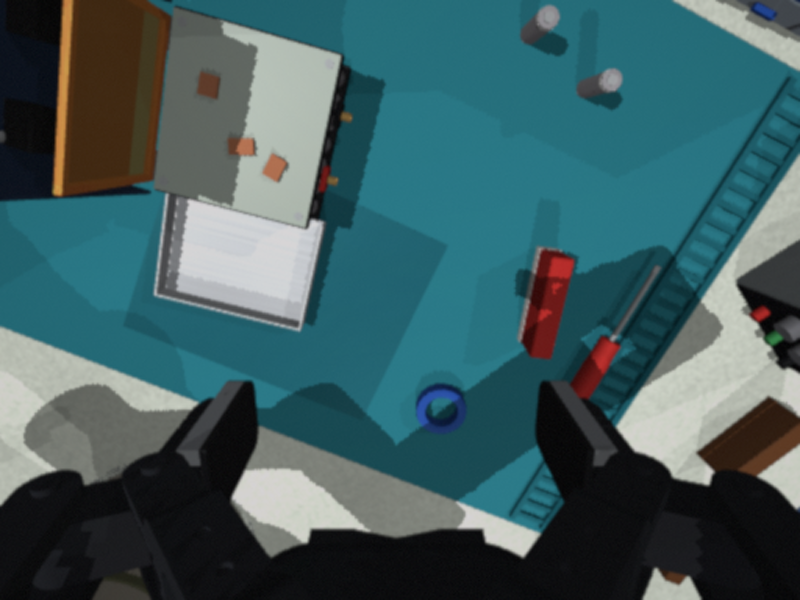

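The wrist view shows the pack board with chips at (208,84), (242,147) and (275,167), the tray below it at (240,265) and the open lids at the left. The red scraper is at (550,302), with the tape roll (441,408) and the screwdriver (615,340) nearby.

```bash
python3 - <<'E'
from h import *
W=np.load("pics/w1.npy");im=cv2.imread("pics/w1.png");hsv=cv2.cvtColor(im,cv2.COLOR_BGR2HSV).astype(int)
H,S,V=hsv[...,0],hsv[...,1],hsv[...,2];u=np.arange(512)[None]*800/512+0*H;v=np.arange(384)[:,None]*800/512+0*H
def box(a,b,c,d): return (u>a)&(u<b)&(v>c)&(v<d)
f=lambda p:cv2.minAreaRect(p[:,:2].astype(np.float32))
red=((H<8)|(H>172))&(S>130)
m=red&box(500,600,230,370);p=W[m];print("scraper",f(p),np.nanmax(p[:,2]),"top",f(p[p[:,2]>55]))
b=box(120,360,0,240)&(abs(W[...,2]-79)<3)&(S<60);p=W[b];r=f(p);print("board",r,np.nanmedian(p[:,2]),len(p))
# least-squares-fit of board edges by corners I read
for q in [(173,8),(342,55),(308,228),(157,190)]:
    print("corner",q,W[int(q[1]*.64)+1,int(q[0]*.64)].round(1))
for n,q in dict(a=(208,84),b=(242,147),c=(275,167)).items():
    m=(H<16)&(S>90)&(u>q[0]-22)&(u<q[0]+22)&(v>q[1]-22)&(v<q[1]+22)&(abs(W[...,2]-82)<6)
    print("chip",q,f(W[m]),np.nanmedian(W[m],0).round(1),m.sum())
for q in [(62,192),(158,160),(172,20),(60,10)]: print("guard",q,W[int(q[1]*.64),int(q[0]*.64)].round(1))
t=box(140,330,190,335)&(W[...,2]>22)&(W[...,2]<33)&(S<60);print("traywall",f(W[t]))
E
```

```text
scraper ((498.9671630859375, -310.30682373046875), (155.21517944335938, 55.53910827636719), 47.446712493896484) 61.51305637914379 top ((511.6593933105469, -286.6994934082031), (108.81712341308594, 23.92731285095215), 16.74144744873047)
board ((550.8143310546875, 60.054664611816406), (152.7304229736328, 160.94664001464844), 9.720868110656738) 78.76401731600544 11565
corner (173, 8) [616.1 168.5   4.8]
corner (342, 55) [637.3  -5.4  76.5]
corner (308, 228) [474.5 -25.6   5.1]
corner (157, 190) [444.5 136.2   1.8]
chip (208, 84) ((570.2257690429688, 87.77352905273438), (17.092985153198242, 15.919512748718262), 9.114665985107422) [570.3  87.4  82.8] 169
chip (242, 147) ((534.5693359375, 46.13352966308594), (11.791341781616211, 22.02060317993164), 24.423683166503906) [534.5  46.1  82.7] 162
chip (275, 167) ((530.7621459960938, 21.707910537719727), (31.307878494262695, 19.14499855041504), 85.56952667236328) [530.4  13.4  82.7] 158
guard (62, 192) [477.7 104.9 211. ]
guard (158, 160) [493.  110.6  79. ]
guard (172, 20) [605.6 131.3  78.6]
guard (60, 10) [577.5 152.4 175.3]
traywall ((431.9336242675781, 31.310382843017578), (152.9663543701172, 161.0961151123047), 10.059916496276855)
```

```bash
python3 - <<'E'
from h import *
W=np.load("pics/w1.npy");im=cv2.imread("pics/w1.png");hsv=cv2.cvtColor(im,cv2.COLOR_BGR2HSV).astype(int);S=hsv[...,1];H=hsv[...,0]
u=np.arange(512)[None]/.64+0*H;v=np.arange(384)[:,None]/.64+0*H
ok=(u>120)&(u<360)&(v<240)&(abs(W[...,2]-79)<2.5)&(S<60)
k,l,st,_=cv2.connectedComponentsWithStats(ok.astype(np.uint8));i=1+np.argmax(st[1:,4]);p=W[l==i][:,:2]
best=None
for a in np.arange(8,12.1,.1):
    c,s=np.cos(np.radians(a)),np.sin(np.radians(a));X=p@[c,s];Y=p@[-s,c]
    # sharpness: width of x extents
    e=np.percentile(X,99.7)-np.percentile(X,.3)
    if best is None or e<best[0]: best=(e,a,np.percentile(X,[.2,99.8]),np.percentile(Y,[.2,1,99.8]))
print(best)
e,a,xx,yy=best;c,s=np.cos(np.radians(a)),np.sin(np.radians(a))
Xc=xx.mean();Yc=yy[0]+72;print("pack centre",Xc*c-Yc*s,Xc*s+Yc*c,"yaw",a)
o=np.array([Xc*c-Yc*s,Xc*s+Yc*c,4]);R=np.array([[c,s,0],[-s,c,0],[0,0,1]]);np.savez("pack.npz",o=o,R=R)
L=(W-o)@R.T
for n,q in dict(a=(570.2,87.8),b=(534.5,46.1),c=(530.5,16)).items(): print(n,(R@(np.array([*q,79])-o)).round(1))
for f in ["w1","scene0","side0"]:
    Wf=np.load(f"pics/{f}.npy");Lf=(Wf-o)@R.T;h=cv2.cvtColor(cv2.imread(f"pics/{f}.png"),cv2.COLOR_BGR2HSV).astype(int)
    near=(abs(Lf[...,0])<85)&(abs(Lf[...,1]-90)<90)&(Lf[...,2]>90)
    for nm,m in [("guard",near&(h[...,0]<22)&(h[...,1]>100)),("blue",near&(h[...,0]>95)&(h[...,0]<130))]:
        g=Lf[m]
        if len(g)>30: 
            print(f,nm,len(g),g.min(0).round(),g.max(0).round()); 
            for z0 in range(90,250,25):
                t=g[(g[:,2]>=z0)&(g[:,2]<z0+25)]
                if len(t)>4: print("   z",z0,"y",np.percentile(t[:,1],[5,50,95]).round(1),"x",t[:,0].min().round(),t[:,0].max().round())
E
```

```text
(np.float64(149.20579645366251), np.float64(9.999999999999993), array([478.4528304 , 628.03399638]), array([-115.65861815, -114.45725941,   24.56952065]))
pack centre 552.4196422914334 53.07436489876034 yaw 9.999999999999993
a [23.5 31.1 75. ]
b [-18.9  -3.8  75. ]
c [-28.  -32.7  75. ]
w1 guard 6916 [-78.  61.  90.] [ 68. 112. 210.]
   z 90 y [66.6 67.5 68.4] x -77.0 67.0
   z 115 y [65.3 66.3 67.2] x -76.0 68.0
   z 140 y [64.4 65.4 67.3] x -78.0 63.0
   z 165 y [63.3 64.4 92.7] x -78.0 56.0
   z 190 y [62.6 63.7 67.3] x -68.0 50.0
w1 blue 3356 [-80.  72.  91.] [ 45. 121. 212.]
   z 90 y [72.3 76.5 83.1] x -79.0 -76.0
   z 115 y [77.4 80.4 82.9] x -79.0 -76.0
   z 140 y [109.9 113.1 115.5] x -79.0 21.0
   z 165 y [ 94.7 116.7 119.5] x -80.0 45.0
   z 190 y [ 93.8  97.5 108.2] x -79.0 -76.0
scene0 guard 754 [-79.  58.  90.] [ 73. 127. 210.]
   z 90 y [64.8 69.7 77.6] x -76.0 73.0
   z 115 y [63.8 67.8 73.2] x -79.0 71.0
   z 140 y [62.7 67.2 72.9] x -77.0 71.0
   z 165 y [ 61.4  66.  120. ] x -73.0 72.0
   z 190 y [61.1 65.5 70.5] x -74.0 72.0
scene0 blue 376 [-79.  65.  90.] [ 85. 135. 219.]
   z 90 y [ 73.8  97.4 108.6] x -78.0 84.0
   z 115 y [ 79.4 101.8 111.6] x -79.0 85.0
   z 140 y [ 88.4 111.5 119. ] x 52.0 85.0
   z 165 y [ 93.2 120.4 125.7] x -72.0 84.0
   z 190 y [ 99.8 120.8 128.5] x -78.0 84.0
   z 215 y [ 95.9 100.7 110.9] x -77.0 82.0
side0 guard 248 [-68.  62. 162.] [ 67.  75. 213.]
   z 165 y [66.5 69.7 72.6] x -67.0 67.0
   z 190 y [64.3 68.4 72.3] x -68.0 64.0
side0 blue 732 [-82.  81.  90.] [ 82. 161. 225.]
   z 90 y [ 85.4 105.4 108.9] x -81.0 71.0
   z 115 y [ 92.5 110.7 113.8] x -82.0 75.0
   z 140 y [101.5 116.8 119.4] x -81.0 77.0
   z 165 y [105.7 121.7 142.9] x -81.0 75.0
   z 190 y [102.5 122.2 129.1] x -81.0 82.0
   z 215 y [102.1 112.3 128.5] x -80.0 80.0
```

Request:
{"op": "move_arm", "data": {"moves": [{"translation": [0, 0, 35], "turn": [0, 0, 0.12], "hand": 0.58}, {"translation": [0, 0, 20], "turn": [0, 0, 0.014], "hand": 0.58}, {"translation": [-9.8, 28, 25], "turn": [0, 0, 0], "hand": 0.58}, {"translation": [-9.8, 28, 25], "turn": [0, 0, 0], "hand": 0.58}, {"translation": [-9.8, 28, 25], "turn": [0, 0, 0], "hand": 0.58}, {"translation": [-9.8, 28, 25], "turn": [0, 0, 0], "hand": 0.58}, {"translation": [-9.8, 28, 25], "turn": [0, 0, 0], "hand": 0.58}, {"translation": [-9.8, 28, 25], "turn": [0, 0, 0], "hand": 0.58}, {"translation": [0, 0, 30], "turn": [0, 0, 0], "hand": 0.58}, {"translation": [0, 0, 30], "turn": [0, 0, 0], "hand": 0.58}]}}

```text
time_s: 4.37
eef_pos: [512.2, -288.0, 131.7]
ee_rot: [0.0, 0.989, 0.149, 0.0]
force: [0.8, -0.6, -0.4]
grip_width: 0.581
grip_force: 0.0
```

```bash
python3 - <<'E'
from h import *
c=cap("wrist","w2");plan([511.7,-286.7,42],-73.3,c["s"])
W=c["W"];hsv=cv2.cvtColor(c["image"],cv2.COLOR_BGR2HSV).astype(int)
m=((hsv[...,0]<8)|(hsv[...,0]>172))&(hsv[...,1]>130)&(W[...,2]>54)&(W[...,2]<66)&(abs(W[...,0]-512)<90)
print(cv2.minAreaRect(W[m][:,:2].astype(np.float32)),m.sum(),np.nanmedian(W[m],0))
E
```

```text
at [ 512.2 -288.   131.7] tool y heading -72.9 tilt 0.01 F [ 0.8 -0.6 -0.4] w 0.581 t 4.37
 tool shift [-0.1 -1.4 89.7] len 89.7
 turn [ 0.0001 -0.      0.007 ] deg 0.4
((511.8562316894531, -287.692138671875), (109.23725128173828, 23.464502334594727), 17.31609344482422) 5014 [ 518.71480585 -285.92153973   58.68791658]
```

View pics/w2.png

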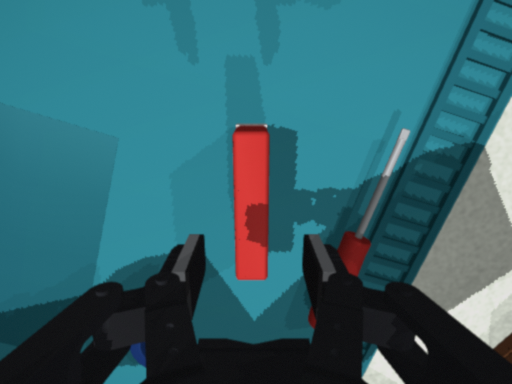

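The crop confirms the red scraper centred between the fingers at (251,200), with the screwdriver clear at the right, around (350,250).

Request:
{"op": "move_arm", "data": {"moves": [{"translation": [0, 0, 30], "turn": [0, 0, 0], "hand": 0.58}, {"translation": [0, 0, 30], "turn": [0, 0, 0], "hand": 0.58}, {"translation": [0, 0, 20], "turn": [0, 0, 0], "hand": 0.58}, {"translation": [0, 0, 9.7], "turn": [0, 0, 0], "hand": 0.58}, {"translation": [0, 0, 0], "turn": [0, 0, 0], "hand": 0.1}, {"translation": [0, 0, 0], "turn": [0, 0, 0], "hand": 0.1}, {"translation": [0, 0, 0], "turn": [0, 0, 0], "hand": 0.1}, {"translation": [0, 0, 0], "turn": [0, 0, 0], "hand": 0.1}, {"translation": [0, 0, 0], "turn": [0, 0, 0], "hand": 0.1}], "grip_force": 60}}

```text
time_s: 5.17
eef_pos: [513.3, -286.9, 45.1]
ee_rot: [0.001, 0.989, 0.149, 0.001]
force: [-0.3, 1.2, 5.4]
grip_width: 0.274
grip_force: 59.7
```

```bash
python3 - <<'E'
from h import *
P=np.load("pack.npz");R,o=P["R"],P["o"]
t=R.T@np.array([58,-3,79+38-4])+o;print(t,"above");plan(t,10)
t2=R.T@np.array([-93,-3,113])+o;print(t2)
E
```

```text
[610.0594365   60.19153594 117.        ] above
at [ 513.3 -286.9   45.1] tool y heading -72.92 tilt 0.14 F [-0.3  1.2  5.4] w 0.274 t 5.17
 tool shift [ 194.5 -303.2  -72.3] len 367.4
 turn [ 2.6000e-03  4.0000e-04 -1.4472e+00] deg 82.9
[461.35346579  33.97066112 117.        ]
```

Request:
{"op": "move_arm", "data": {"moves": [{"translation": [0, 0, -32], "turn": [0, 0, 0], "hand": 0.1}, {"translation": [0, 0, -36], "turn": [0, 0, 0], "hand": 0.1}, {"translation": [0, 0, -36], "turn": [0, 0, -0.1206], "hand": 0.1}, {"translation": [0, 0, -30], "turn": [0, 0, -0.1206], "hand": 0.1}, {"translation": [0, 0, 0], "turn": [0, 0, -0.1206], "hand": 0.1}, {"translation": [0, 0, 0], "turn": [0, 0, -0.1206], "hand": 0.1}, {"translation": [0, 0, 0], "turn": [0, 0, -0.1206], "hand": 0.1}, {"translation": [0, 0, 0], "turn": [0, 0, -0.1206], "hand": 0.1}, {"translation": [0, 0, 0], "turn": [0, 0, -0.1206], "hand": 0.1}, {"translation": [0, 0, 0], "turn": [0, 0, -0.1206], "hand": 0.1}]}}

```text
time_s: 6.0
eef_pos: [512.7, -286.4, 178.0]
ee_rot: [0.0, 0.805, 0.593, 0.0]
force: [0.4, -1.0, -1.8]
grip_width: 0.271
grip_force: 59.3
```

Request:
{"op": "move_arm", "data": {"moves": [{"translation": [0, 0, 0], "turn": [0, 0, -0.1206], "hand": 0.1}, {"translation": [0, 0, 0], "turn": [0, 0, -0.1206], "hand": 0.1}, {"translation": [0, 0, 0], "turn": [0, 0, -0.1206], "hand": 0.1}, {"translation": [0, 0, 0], "turn": [0, 0, -0.1206], "hand": 0.1}, {"translation": [0, 0, 0], "turn": [0, 0, 0], "hand": 0.1}]}}

```text
time_s: 6.42
eef_pos: [512.7, -286.4, 178.0]
ee_rot: [0.0, 0.641, 0.767, 0.0]
force: [0.1, -0.5, -1.1]
grip_width: 0.272
grip_force: 59.3
```

```bash
python3 - <<'E'
from h import *
P=np.load("pack.npz");R,o=P["R"],P["o"]
t=R.T@np.array([58,-3,150])+o;plan(t,10)
c=cap("scene","scene3")
W=np.load("pics/w1.npy")
for q in [(548,15),(610,78),(441,388)]: print(W[int(q[1]*.64),int(q[0]*.64)].round())
E
```

```text
at [ 512.7 -286.4  178. ] tool y heading 10.23 tilt 0.02 F [ 0.1 -0.5 -1.1] w 0.272 t 6.42
 tool shift [323.8 157.4  23.9] len 360.8
 turn [0.0002 0.0003 0.0041] deg 0.2
[ 739. -149.   68.]
[ 720. -223.   67.]
[ 366. -237.   16.]
```

Request:
{"op": "move_arm", "data": {"moves": [{"translation": [32.4, 15.7, 0], "turn": [0, 0, 0.004], "hand": 0.1}, {"translation": [32.4, 15.7, 0], "turn": [0, 0, 0], "hand": 0.1}, {"translation": [32.4, 15.7, 0], "turn": [0, 0, 0], "hand": 0.1}, {"translation": [32.4, 15.7, 0], "turn": [0, 0, 0], "hand": 0.1}, {"translation": [32.4, 15.7, 0], "turn": [0, 0, 0], "hand": 0.1}, {"translation": [32.4, 15.7, 0], "turn": [0, 0, 0], "hand": 0.1}, {"translation": [32.4, 15.7, 0], "turn": [0, 0, 0], "hand": 0.1}, {"translation": [32.4, 15.7, 0], "turn": [0, 0, 0], "hand": 0.1}, {"translation": [32.4, 15.7, 10], "turn": [0, 0, 0], "hand": 0.1}, {"translation": [32.4, 15.7, 10], "turn": [0, 0, 0], "hand": 0.1}]}}

```text
time_s: 7.3
eef_pos: [612.9, 61.3, 158.1]
ee_rot: [0.001, 0.646, 0.763, 0.0]
force: [-0.2, -0.6, -1.6]
grip_width: 0.279
grip_force: 59.3
```

```bash
python3 - <<'E'
from h import *
P=np.load("pack.npz");R,o=P["R"],P["o"]
c=cap("wrist","w4");plan(R.T@np.array([58,-3,121-4])+o,10,c["s"])
a=cap("scene","scene4");b=a["image"][120:260,180:360]
cv2.imwrite("pics/v4.png",np.hstack([cv2.resize(c["image"],(400,300)),cv2.resize(b,(386,300),interpolation=cv2.INTER_CUBIC)]))
L=(c["W"]-o)@R.T;h=cv2.cvtColor(c["image"],cv2.COLOR_BGR2HSV).astype(int)
m=((h[...,0]<8)|(h[...,0]>172))&(h[...,1]>130)&(L[...,2]>90)&(L[...,2]<180);p=L[m];print("scraper in pack frame",len(p),p.min(0).round(),p.max(0).round())
q=(h[...,0]<16)&(h[...,1]>90)&(abs(L[...,2]-79)<4)&(abs(L[...,0])<76)&(abs(L[...,1])<64)
k,l,st,ce=cv2.connectedComponentsWithStats(q.astype(np.uint8))
for i in range(1,k):
    if st[i,4]>25: p=L[l==i];print("chip",ce[i].round(),st[i,4],p.min(0).round(),p.max(0).round())
E
```

```text
at [612.9  61.3 158.1] tool y heading 9.5 tilt 0.1 F [-0.2 -0.6 -1.6] w 0.279 t 7.3
 tool shift [-0.6 -3.1 37.1] len 37.3
 turn [ 0.0016  0.0004 -0.0087] deg 0.5
scraper in pack frame 11114 [ 49. -35. 130.] [ 74.  49. 170.]
chip [195. 158.] 647 [14. 24. 76.] [33. 40. 81.]
chip [138. 208.] 643 [-28. -15.  75.] [-9.  9. 81.]
chip [129. 249.] 562 [-40. -44.  76.] [-17. -25.  81.]
```

View pics/v4.png

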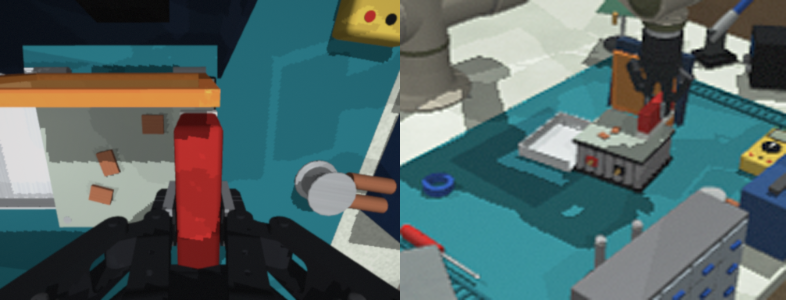

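The wrist view (left) shows the chips at (152,123), (107,162) and (101,194). The scraper stands beyond them on the +x side, clear of the orange guard edge. Next I lower it onto the board.

Request:
{"op": "move_arm", "data": {"moves": [{"translation": [-0.5, -3, 15], "turn": [0, 0, -0.008], "hand": 0.1}, {"translation": [0, 0, 14], "turn": [0, 0, 0], "hand": 0.1}, {"translation": [0, 0, 5], "turn": [0, 0, 0], "hand": 0.1}, {"translation": [0, 0, 1], "turn": [0, 0, 0], "hand": 0.1}, {"translation": [0, 0, 0], "turn": [0, 0, 0], "hand": 0.1}]}}

```text
time_s: 7.82
eef_pos: [609.7, 58.1, 123.0]
ee_rot: [0.0, 0.642, 0.767, 0.0]
force: [0.2, -0.6, -0.7]
grip_width: 0.271
grip_force: 59.5
```

Request:
{"op": "move_arm", "data": {"moves": [{"translation": [0, 0, 1], "turn": [0, 0, 0], "hand": 0.1}, {"translation": [0, 0, 0], "turn": [0, 0, 0], "hand": 0.1}]}}

```text
time_s: 7.98
eef_pos: [609.9, 58.3, 122.3]
ee_rot: [0.001, 0.642, 0.767, 0.0]
force: [-0.2, 0.2, -1.5]
grip_width: 0.275
grip_force: 59.5
```

Request:
{"op": "move_arm", "data": {"moves": [{"translation": [0, 0, 1], "turn": [0, 0, 0], "hand": 0.1}, {"translation": [0, 0, 0], "turn": [0, 0, 0], "hand": 0.1}]}}

```text
time_s: 8.15
eef_pos: [609.6, 58.4, 120.8]
ee_rot: [0.0, 0.642, 0.767, 0.0]
force: [0.4, -0.2, -1.7]
grip_width: 0.269
grip_force: 59.5
```

Request:
{"op": "move_arm", "data": {"moves": [{"translation": [0, 0, 1], "turn": [0, 0, 0], "hand": 0.1}, {"translation": [0, 0, 0], "turn": [0, 0, 0], "hand": 0.1}]}}

```text
time_s: 8.32
eef_pos: [609.8, 58.5, 120.1]
ee_rot: [0.0, 0.641, 0.767, 0.0]
force: [-0.7, -0.4, 2.5]
grip_width: 0.274
grip_force: 59.8
```

Request:
{"op": "move_arm", "data": {"moves": [{"translation": [0, 0, 0.7], "turn": [0, 0, 0], "hand": 0.1}, {"translation": [0, 0, 0], "turn": [0, 0, 0], "hand": 0.1}]}}

```text
time_s: 8.48
eef_pos: [609.8, 58.5, 120.1]
ee_rot: [0.0, 0.641, 0.767, 0.0]
force: [-3.2, -0.6, 8.0]
grip_width: 0.274
grip_force: 60.8
```

```bash
python3 - <<'E'
from h import *
P=np.load("pack.npz");R,o=P["R"],P["o"]
s=sense();print(R@(s["eef_pos"]-o));plan(R.T@np.array([-93,-3,116])+o,10)
E
```

```text
[ 57.43627081  -4.66108849 116.0876786 ]
at [609.8  58.5 120.1] tool y heading 10.21 tilt 0.06 F [-3.2 -0.6  8. ] w 0.274 t 8.48
 tool shift [ 2.200e+00 -1.504e+02 -1.000e-01] len 150.4
 turn [0.001  0.0004 0.0036] deg 0.2
```

Request:
{"op": "move_arm", "data": {"moves": [{"translation": [0.7, -5, -0.6], "turn": [0, 0, 0], "hand": 0.1}, {"translation": [0.7, -6, 0], "turn": [0, 0, 0], "hand": 0.1}, {"translation": [0, -6, 0], "turn": [0, 0, 0], "hand": 0.1}, {"translation": [0, -6, 0], "turn": [0, 0, 0], "hand": 0.1}, {"translation": [0, -6, 0], "turn": [0, 0, 0], "hand": 0.1}, {"translation": [0, -6, 0], "turn": [0, 0, 0], "hand": 0.1}, {"translation": [0, -6, 0], "turn": [0, 0, 0], "hand": 0.1}, {"translation": [0, -6, 0], "turn": [0, 0, 0], "hand": 0.1}, {"translation": [0, -6, 0], "turn": [0, 0, 0], "hand": 0.1}, {"translation": [0, -6, 0], "turn": [0, 0, 0], "hand": 0.1}]}}

```text
time_s: 9.32
eef_pos: [551.1, 49.3, 120.1]
ee_rot: [0.001, 0.641, 0.767, 0.001]
force: [3.2, -0.0, 4.8]
grip_width: 0.269
grip_force: 60.3
```

Request:
{"op": "move_arm", "data": {"moves": [{"translation": [0, -6, 0], "turn": [0, 0, 0], "hand": 0.1}, {"translation": [0, -6, 0], "turn": [0, 0, 0], "hand": 0.1}, {"translation": [0, -6, 0], "turn": [0, 0, 0], "hand": 0.1}, {"translation": [0, -6, 0], "turn": [0, 0, 0], "hand": 0.1}, {"translation": [0, -6, 0], "turn": [0, 0, 0], "hand": 0.1}, {"translation": [0, -6, 0], "turn": [0, 0, 0], "hand": 0.1}, {"translation": [0, -5, 0], "turn": [0, 0, 0], "hand": 0.1}, {"translation": [0, -5, 0], "turn": [0, 0, 0], "hand": 0.1}, {"translation": [0, -5, 0], "turn": [0, 0, 0], "hand": 0.1}, {"translation": [0, -5, 0], "turn": [0, 0, 0], "hand": 0.1}]}}

```text
time_s: 10.15
eef_pos: [496.2, 39.4, 120.1]
ee_rot: [0.001, 0.641, 0.767, 0.001]
force: [2.7, 0.6, 5.4]
grip_width: 0.271
grip_force: 60.5
```

```bash
python3 - <<'E'
from h import *
P=np.load("pack.npz");R,o=P["R"],P["o"]
c=cap("wrist","w5");s=c["s"];print(R@(s["eef_pos"]-o),s["force"],s["grip_width"])
L=(c["W"]-o)@R.T;h=cv2.cvtColor(c["image"],cv2.COLOR_BGR2HSV).astype(int)
q=(h[...,0]<16)&(h[...,1]>90)&(L[...,2]<84)&(abs(L[...,0]+77)<90)&(abs(L[...,1])<64)
k,l,st,ce=cv2.connectedComponentsWithStats(q.astype(np.uint8))
for i in range(1,k):
    if st[i,4]>25: p=L[l==i];print("chip",ce[i].round(),st[i,4],p.min(0).round(),p.max(0).round())
E
```

```text
[-57.77563693  -3.72996057 116.07784098] [2.71337813 0.64983394 5.42108112] 0.2710956685008195
chip [211. 173.] 564 [-87.  20.  70.] [-73.  36.  81.]
chip [320. 163.] 72 [-40.  34.  73.] [-1. 35. 76.]
chip [215. 222.] 400 [-83. -10.  71.] [-74.   9.  81.]
```

View pics/w5.png

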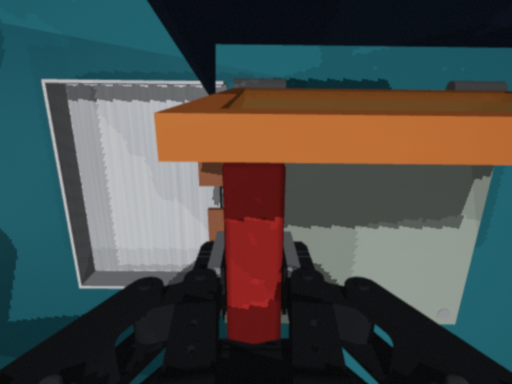

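The view shows chips a and b at (211,173) and (215,222), tipping at the board's -x edge ahead of the scraper. I push on slowly.

Request:
{"op": "move_arm", "data": {"moves": [{"translation": [0, -4, 0], "turn": [0, 0, 0], "hand": 0.1}, {"translation": [0, -4, 0], "turn": [0, 0, 0], "hand": 0.1}, {"translation": [0, -4, 0], "turn": [0, 0, 0], "hand": 0.1}, {"translation": [0, -4, 0], "turn": [0, 0, 0], "hand": 0.1}, {"translation": [0, -4, 0], "turn": [0, 0, 0], "hand": 0.1}, {"translation": [0, -4, 0], "turn": [0, 0, 0], "hand": 0.1}, {"translation": [0, -4, 0], "turn": [0, 0, 0], "hand": 0.1}, {"translation": [0, -4, -0.5], "turn": [0, 0, 0], "hand": 0.1}, {"translation": [0, -4, -0.5], "turn": [0, 0, 0], "hand": 0.1}, {"translation": [0, 0, 0], "turn": [0, 0, 0], "hand": 0.1}]}}

```text
time_s: 11.03
eef_pos: [459.1, 33.2, 119.9]
ee_rot: [-0.001, 0.641, 0.767, -0.001]
force: [0.5, 0.2, -1.0]
grip_width: 0.273
grip_force: 59.4
```

Request:
{"op": "move_arm", "data": {"moves": [{"translation": [0, 0, -30], "turn": [0, 0, 0], "hand": 0.1}, {"translation": [0, 0, -30], "turn": [0, 0, 0], "hand": 0.1}, {"translation": [-30, 0, -10], "turn": [0, 0, 0], "hand": 0.1}, {"translation": [-35, 0, 0], "turn": [0, 0, 0], "hand": 0.1}, {"translation": [-35, 0, 0], "turn": [0, 0, 0], "hand": 0.1}]}}

```text
time_s: 11.45
eef_pos: [478.3, -66.2, 190.9]
ee_rot: [0.0, 0.641, 0.768, 0.0]
force: [-0.1, 0.1, -1.9]
grip_width: 0.272
grip_force: 59.6
```

```bash
python3 - <<'E'
from h import *
P=np.load("pack.npz");R,o=P["R"],P["o"]
for n in ["wrist","scene"]:
    c=cap(n,"x6"+n);s=c["s"]
    L=(c["W"]-o)@R.T;h=cv2.cvtColor(c["image"],cv2.COLOR_BGR2HSV).astype(int)
    q=(h[...,0]<18)&(h[...,1]>90)&(L[...,2]<84)&(L[...,0]>-240)&(L[...,0]<85)&(abs(L[...,1])<100)
    k,l,st,ce=cv2.connectedComponentsWithStats(q.astype(np.uint8))
    for i in range(1,k):
        if st[i,4]>8: p=L[l==i];print(n,"chip",ce[i].round(),st[i,4],p.min(0).round(),p.max(0).round())
print(R@(s["eef_pos"]-o),s["eef_pos"],s["force"],s["grip_width"])
E
```

```text
wrist chip [257.  23.] 370 [-100.   22.    4.] [-82.  38.   8.]
wrist chip [259.  64.] 353 [-95. -14.   3.] [-82.   7.   8.]
wrist chip [250. 104.] 300 [-106.  -46.    4.] [-88. -31.   8.]
wrist chip [326. 153.] 36 [-38. -80.  40.] [-21. -77.  51.]
scene chip [282. 170.] 9 [-66.  66.  78.] [-34.  75.  83.]
scene chip [300. 176.] 17 [ 8. 64. 74.] [67. 75. 84.]
scene chip [269. 195.] 19 [-41. -85.  31.] [-19. -72.  49.]
[ -93.67561888 -110.10920687  186.47790358] [479.28742966 -71.62863621 190.47790358] [-0.80158513 -5.13684926 -2.56561968] 0.2697423063019386
```

View pics/x6wrist.png

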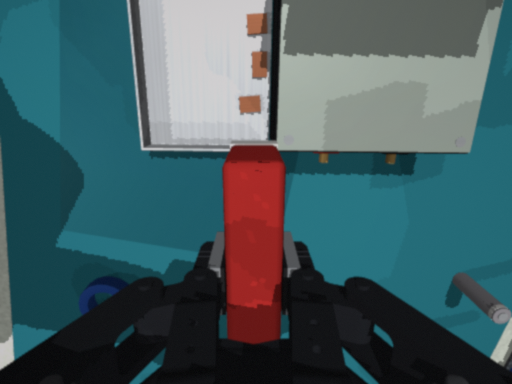

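All three chips lie flat in the tray at (257,23), (259,64) and (250,104), which is 31 to 55 mm in tray x. The scraper is clear of it. I put the scraper down on open mat near (515,-200).

Request:
{"op": "move_arm", "data": {"moves": [{"translation": [-33, 3.2, 15], "turn": [0, 0, 0], "hand": 0.1}, {"translation": [-33, 3.2, 20], "turn": [0, 0, 0], "hand": 0.1}, {"translation": [-33, 3.2, 20], "turn": [0, 0, 0], "hand": 0.1}, {"translation": [-33, 3.2, 20], "turn": [0, 0, 0], "hand": 0.1}, {"translation": [0, 0, 25], "turn": [0, 0, 0], "hand": 0.1}, {"translation": [0, 0, 25], "turn": [0, 0, 0], "hand": 0.1}, {"translation": [0, 0, 11], "turn": [0, 0, 0], "hand": 0.1}, {"translation": [0, 0, 4], "turn": [0, 0, 0], "hand": 0.1}, {"translation": [0, 0, 2], "turn": [0, 0, 0], "hand": 0.1}, {"translation": [0, 0, 0], "turn": [0, 0, 0], "hand": 0.1}]}}

```text
time_s: 12.38
eef_pos: [514.8, -192.7, 49.3]
ee_rot: [0.001, 0.641, 0.767, 0.0]
force: [-0.2, -0.2, -1.1]
grip_width: 0.276
grip_force: 59.5
```

Request:
{"op": "move_arm", "data": {"moves": [{"translation": [0, 0, 3], "turn": [0, 0, 0], "hand": 0.1}, {"translation": [0, 0, 1], "turn": [0, 0, 0], "hand": 0.1}, {"translation": [0, 0, 0.5], "turn": [0, 0, 0], "hand": 0.1}, {"translation": [0, 0, 0], "turn": [0, 0, 0], "hand": 0.1}]}}

```text
time_s: 12.72
eef_pos: [514.8, -193.0, 45.1]
ee_rot: [0.001, 0.641, 0.767, 0.0]
force: [-2.0, 2.1, 4.9]
grip_width: 0.274
grip_force: 60.5
```

Request:
{"op": "move_arm", "data": {"moves": [{"translation": [0, 0, 0], "turn": [0, 0, 0], "hand": 0.6}, {"translation": [0, 0, 0], "turn": [0, 0, 0], "hand": 0.6}, {"translation": [0, 0, 0], "turn": [0, 0, 0], "hand": 0.6}, {"translation": [0, 0, -20], "turn": [0, 0, 0], "hand": 0.6}, {"translation": [0, 0, -35], "turn": [0, 0, 0], "hand": 0.6}, {"translation": [0, 0, -38], "turn": [0, 0, -0.12], "hand": 0.6}, {"translation": [0, 0, -38], "turn": [0, 0, -0.12], "hand": 0.6}, {"translation": [0, 0, -38], "turn": [0, 0, -0.12], "hand": 0.6}, {"translation": [0, 0, -38], "turn": [0, 0, -0.12], "hand": 0.6}, {"translation": [0, 0, -38], "turn": [0, 0, -0.12], "hand": 0.6}]}}

```text
time_s: 13.55
eef_pos: [514.0, -192.7, 291.1]
ee_rot: [0.0, 0.383, 0.924, -0.0]
force: [0.9, -0.8, 0.2]
grip_width: 0.595
grip_force: 0.0
```

Request:
{"op": "move_arm", "data": {"moves": [{"translation": [0, 0, -30], "turn": [0, 0, -0.12], "hand": 0.6}, {"translation": [0, 0, -30], "turn": [0, 0, -0.12], "hand": 0.6}, {"translation": [0, 0, 0], "turn": [0, 0, -0.12], "hand": 0.6}, {"translation": [0, 0, 0], "turn": [0, 0, -0.12], "hand": 0.6}, {"translation": [0, 0, 0], "turn": [0, 0, -0.12], "hand": 0.6}, {"translation": [0, 0, 0], "turn": [0, 0, -0.12], "hand": 0.6}, {"translation": [0, 0, 0], "turn": [0, 0, -0.12], "hand": 0.6}, {"translation": [0, 0, 0], "turn": [0, 0, -0.12], "hand": 0.6}, {"translation": [0, 0, 0], "turn": [0, 0, 0], "hand": 0.6}]}}

```text
time_s: 14.3
eef_pos: [514.4, -192.9, 349.0]
ee_rot: [-0.0, -0.086, 0.996, -0.0]
force: [0.1, 0.2, 0.6]
grip_width: 0.603
grip_force: 0.0
```

```bash
python3 - <<'E'
from h import *
c=cap("wrist","w7");plan([530,245,360],100,c["s"]);print(c["s"]["joints"])
W=c["W"];h=cv2.cvtColor(c["image"],cv2.COLOR_BGR2HSV).astype(int)
m=((h[...,0]<8)|(h[...,0]>172))&(h[...,1]>130)&(W[...,2]>30)&(W[...,2]<66)&(W[...,1]<-100)&(W[...,1]>-270);p=W[m]
print(len(p),p.min(0),p.max(0),(p[:,2]>54).sum()) if len(p) else print("no scraper")
E
```

```text
at [ 514.4 -192.9  349. ] tool y heading 99.83 tilt 0.0 F [0.1 0.2 0.6] w 0.603 t 14.3
 tool shift [-90.2 428.8 -11. ] len 438.4
 turn [-0.     -0.     -0.0029] deg 0.2
[-5.72125530e-01  3.21860297e-01  1.23224733e+00 -5.09418170e-05
  1.58749608e+00 -2.31456028e+00]
1515 [ 495.27537744 -251.39445276   30.09643564] [ 535.54414346 -142.98884817   61.17592076] 1360
```

Request:
{"op": "move_arm", "data": {"moves": [{"translation": [-8.2, 39, -4], "turn": [0, 0, 0], "hand": 0.6}, {"translation": [-8.2, 39, -4], "turn": [0, 0, 0], "hand": 0.6}, {"translation": [-8.2, 39, -4], "turn": [0, 0, 0], "hand": 0.6}, {"translation": [-8.2, 39, 0], "turn": [0, 0, 0], "hand": 0.6}, {"translation": [-8.2, 39, 0], "turn": [0, 0, 0], "hand": 0.6}, {"translation": [-8.2, 39, 0], "turn": [0, 0, 0], "hand": 0.6}, {"translation": [-8.2, 39, 0], "turn": [0, 0, 0], "hand": 0.6}, {"translation": [-8.2, 39, 0], "turn": [0, 0, 0], "hand": 0.6}, {"translation": [-8.2, 39, 0], "turn": [0, 0, 0], "hand": 0.6}, {"translation": [-8.2, 39, 0], "turn": [0, 0, 0], "hand": 0.6}]}}

```text
time_s: 15.18
eef_pos: [529.9, 207.3, 361.1]
ee_rot: [0.0, -0.081, 0.997, -0.0]
force: [1.0, -0.6, 0.2]
grip_width: 0.599
grip_force: 0.0
```

Request:
{"op": "move_arm", "data": {"moves": [{"translation": [-8.2, 39, 0], "turn": [0, 0, 0], "hand": 0.35}, {"translation": [0, 20, 0], "turn": [-0.1, 0, 0], "hand": 0.35}, {"translation": [0, 20, 0], "turn": [-0.1, 0, 0], "hand": 0.35}, {"translation": [0, 20, 0], "turn": [-0.1, 0, 0], "hand": 0.35}, {"translation": [0, 0, 0], "turn": [0, 0, 0], "hand": 0.35}]}}

```text
time_s: 15.6
eef_pos: [521.7, 304.7, 366.9]
ee_rot: [-0.013, -0.081, 0.985, 0.151]
force: [-0.7, -1.5, 0.3]
grip_width: 0.349
grip_force: 0.0
```

```bash
python3 - <<'E'
from h import *
P=np.load("pack.npz");R,o=P["R"],P["o"]
c=cap("wrist","w8");s=c["s"];plan([530,245,360],100,s);print(s["joints"].round(3),rot(s).as_matrix()[:,2])
L=(c["W"]-o)@R.T
m=(abs(L[...,0])<60)&(L[...,1]>145)&(L[...,1]<190)&(L[...,2]>155)&(L[...,2]<195)
p=L[m];print("bar",len(p),p.min(0).round(1),p.max(0).round(1),np.median(p,0).round(1))
for x0 in (-40,-20,0,20,40):
    q=p[abs(p[:,0]-x0)<8]; print(x0,len(q),q[:,2].max().round(1) if len(q) else '',np.median(q,0).round(1) if len(q) else '')
E
```

```text
at [521.7 304.7 366.9] tool y heading 99.38 tilt 17.41 F [-0.7 -1.5  0.3] w 0.349 t 15.6
 tool shift [  1.6 -59.6 -11.4] len 60.7
 turn [ 0.3038 -0.     -0.0105] deg 17.4
[ 0.214  0.403  1.101  0.304  1.621 -1.503] [-0.05040037  0.29484954 -0.95421358]
bar 1661 [-49. 145. 172.] [ 50.5 168.3 184.1] [ -5.4 162.  177.9]
-40 435 184.1 [-42.3 159.5 178.6]
-20 222 180.7 [-20.5 163.7 177.5]
0 206 179.9 [1.000e-01 1.635e+02 1.776e+02]
20 193 179.8 [ 20.1 163.4 177.5]
40 328 183.8 [ 42.3 159.1 178.3]
```

View pics/w8.png

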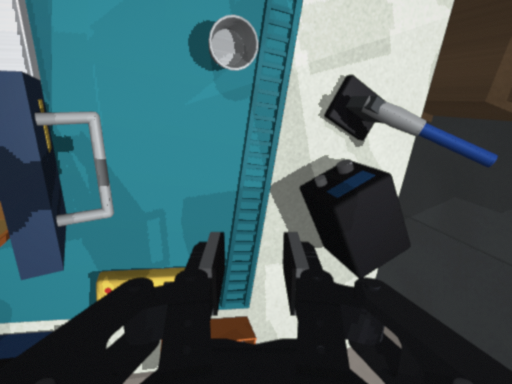

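The image shows the handle bar from (97,118) to (108,212), with legs at (37,118) and (60,218). I tilted the wrong way, so I reverse it until the gripper leans away from the lid.

Request:
{"op": "move_arm", "data": {"moves": [{"translation": [0, 0, 0], "turn": [0.118, 0, 0], "hand": 0.35}, {"translation": [0, 0, 0], "turn": [0.118, 0, 0], "hand": 0.35}, {"translation": [0, 0, 0], "turn": [0.118, 0, 0], "hand": 0.35}, {"translation": [0, 0, 0], "turn": [0.118, 0, 0], "hand": 0.35}, {"translation": [0, 0, 0], "turn": [0.118, 0, 0], "hand": 0.35}, {"translation": [0, 0, 0], "turn": [0.118, 0, 0], "hand": 0.35}, {"translation": [0, 0, 0], "turn": [0.118, 0, 0], "hand": 0.35}, {"translation": [0, 0, 0], "turn": [0, 0, 0], "hand": 0.35}]}}

```text
time_s: 16.32
eef_pos: [521.4, 305.2, 365.2]
ee_rot: [0.021, -0.081, 0.961, -0.263]
force: [-0.0, 0.8, -1.5]
grip_width: 0.35
grip_force: 0.0
```

```bash
cat >> h.py <<'E'
P_=np.load("pack.npz");PR,PO=P_["R"],P_["o"]
def plan2(yz,tilt,x=0,s=None):
    """pack-frame target (x,y,z), tool z=(0,-sin t,-cos t), tool x=-pack x"""
    s=s or sense();R=rot(s).as_matrix();cur=PR@(s["eef_pos"]-PO)
    t=np.radians(tilt);z=np.array([0,-np.sin(t),-np.cos(t)]);xx=np.array([-1.,0,0]);T=PR.T@np.c_[xx,np.cross(z,xx),z]
    zz=PR@R[:,2]
    print("pack pos",cur.round(1),"tilt",np.degrees(np.arctan2(-zz[1],-zz[2])).round(1),"F",np.round(PR@s["force"],1),"w",round(s["grip_width"],3),"gf",round(s["grip_force"],1),"t",round(s["time_s"],2),"q",s["joints"].round(2))
    print(" shift",(R.T@(PR.T@np.array([x,*yz])+PO-s["eef_pos"])).round(1),"turn",Ro.from_matrix(R.T@T).as_rotvec().round(4))
    g=lambda th:(70-115*np.cos(th)+72*np.sin(th),76+115*np.sin(th)+72*np.cos(th))
    f=min(np.arange(0,1.9,.005),key=lambda th:np.hypot(g(th)[0]-cur[1],g(th)[1]-cur[2]));print(" lid angle est",round(f,3),"off",np.round(np.array(cur[1:])-g(f),1))
E
python3 - <<'E'
from h import *
plan2((219,269.7),30)
E
```

```text
pack pos [ 13.3 253.7 361.2] tilt 30.6 F [ 0.1  0.8 -1.5] w 0.35 gf 0.0 t 16.32 q [ 0.52  0.6   0.86 -0.52  1.85 -1.32]
 shift [12.9 16.7 96.5] turn [-0.0108 -0.0045 -0.0044]
 lid angle est 1.585 off [110.  171.2]
```

Request:
{"op": "move_arm", "data": {"moves": [{"translation": [3.2, 4.2, 24], "turn": [-0.0108, -0.0045, -0.0044], "hand": 0.35}, {"translation": [3.2, 4.2, 24], "turn": [0, 0, 0], "hand": 0.35}, {"translation": [3.2, 4.2, 24], "turn": [0, 0, 0], "hand": 0.35}, {"translation": [3.2, 4.2, 24], "turn": [0, 0, 0], "hand": 0.35}, {"translation": [0, 0, 0], "turn": [0, 0, 0], "hand": 0.35}]}}

```text
time_s: 16.73
eef_pos: [514.2, 266.9, 271.8]
ee_rot: [0.02, -0.083, 0.963, -0.254]
force: [-0.5, -0.4, -0.5]
grip_width: 0.349
grip_force: 0.0
```

```bash
python3 - <<'E'
from h import *
c=cap("wrist","w9");s=c["s"];plan2((164,174.5),30,s=s)
L=(c["W"]-PO)@PR.T
for x0 in (-20,0,20):
    m=(abs(L[...,0]-x0)<5)&(L[...,1]>150)&(L[...,1]<180)&(L[...,2]>160)&(L[...,2]<190);p=L[m]
    if len(p): print(x0,len(p),p.min(0).round(1),p.max(0).round(1),np.median(p,0).round(1))
E
```

```text
pack pos [ -0.5 217.2 267.8] tilt 29.6 F [-0.6 -0.3 -0.5] w 0.349 gf 0.0 t 16.73 q [ 0.47  0.55  1.18 -0.49  1.59 -1.24]
 shift [ -1.1  -0.2 107.3] turn [ 0.0075 -0.0056 -0.0021]
 lid angle est 1.665 off [64.7 84. ]
-20 162 [-24.9 159.  172.1] [-15.  168.4 179.8] [-20.  165.2 177.3]
0 159 [ -4.9 158.8 172.1] [  5.  168.2 179.2] [  0.  165.4 177.2]
20 144 [ 15.  158.6 171.6] [ 25.  168.1 179.4] [ 19.9 164.9 177.4]
```

View pics/w9.png

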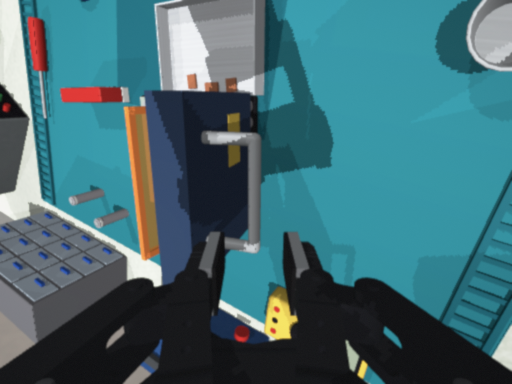

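The bar at (254,190) lies between the fingers, clear of the blue lid edge at (215,220). I advance onto it and close.

Request:
{"op": "move_arm", "data": {"moves": [{"translation": [0, 0, 25], "turn": [0.0075, -0.0056, -0.002], "hand": 0.35}, {"translation": [0, 0, 25], "turn": [0, 0, 0], "hand": 0.35}, {"translation": [0, 0, 22], "turn": [0, 0, 0], "hand": 0.35}, {"translation": [0, 0, 18], "turn": [0, 0, 0], "hand": 0.35}, {"translation": [0, 0, 12], "turn": [0, 0, 0], "hand": 0.35}, {"translation": [0, 0, 4], "turn": [0, 0, 0], "hand": 0.35}, {"translation": [0, 0, 0], "turn": [0, 0, 0], "hand": 0.35}]}}

```text
time_s: 17.37
eef_pos: [525.6, 217.2, 184.3]
ee_rot: [0.026, -0.084, 0.962, -0.257]
force: [-0.6, 0.9, 0.4]
grip_width: 0.35
grip_force: 0.0
```

```bash
python3 -c "
from h import *
plan2((163.6,174.5),30)"
```

```text
pack pos [  2.1 166.3 180.3] tilt 29.9 F [-0.4  1.   0.4] w 0.35 gf 0.0 t 17.37 q [ 0.39  0.57  1.38 -0.53  1.34 -1.2 ]
 shift [2.1 0.6 6.4] turn [ 0.0012  0.0074 -0.0018]
 lid angle est 1.755 off [4.4 4.5]
```

Request:
{"op": "move_arm", "data": {"moves": [{"translation": [1, 0.6, 6], "turn": [0, 0.007, 0], "hand": 0.35}, {"translation": [0, 0, 0], "turn": [0, 0, 0], "hand": 0}, {"translation": [0, 0, 0], "turn": [0, 0, 0], "hand": 0}, {"translation": [0, 0, 0], "turn": [0, 0, 0], "hand": 0}, {"translation": [0, 0, 0], "turn": [0, 0, 0], "hand": 0}, {"translation": [0, 0, 0], "turn": [0, 0, 0], "hand": 0}], "grip_force": 40}}

```text
time_s: 17.87
eef_pos: [524.5, 215.1, 178.3]
ee_rot: [0.023, -0.084, 0.962, -0.257]
force: [-1.1, 2.3, 2.5]
grip_width: 0.098
grip_force: 39.2
```

```bash
python3 - <<'E'
from h import *
plan2((163.6,174.5),30)
g=lambda th:np.array((70-115*np.cos(th)+72*np.sin(th),76+115*np.sin(th)+72*np.cos(th)))
t=np.radians(30);Z=np.array([-np.sin(t),-np.cos(t)]);Y=np.array([-np.cos(t),np.sin(t)])
# tool y in (y,z): check with cross(z,x)
ths=np.linspace(1.76,0,37);p=[g(a) for a in ths]
for i in range(36):
    d=p[i+1]-p[i];print(round(ths[i+1],3),"y",round(d@Y,2),"z",round(d@Z,2),end=" | ")
zz=np.array([0,Z[0],Z[1]]);print(np.cross(zz,[-1,0,0]))
E
```

```text
pack pos [  0.6 164.5 174.3] tilt 29.9 F [-0.6  2.5  2.5] w 0.098 gf 39.2 t 17.87 q [ 0.39  0.57  1.38 -0.53  1.34 -1.19]
 shift [ 0.6 -0.8  0.2] turn [ 0.0014  0.0008 -0.    ]
 lid angle est 1.775 off [0.6 0.3]
1.711 y 6.5 z -1.32 | 1.662 y 6.56 z -1.0 | 1.613 y 6.6 z -0.68 | 1.564 y 6.62 z -0.36 | 1.516 y 6.63 z -0.03 | 1.467 y 6.63 z 0.29 | 1.418 y 6.6 z 0.61 | 1.369 y 6.57 z 0.94 | 1.32 y 6.51 z 1.26 | 1.271 y 6.44 z 1.57 | 1.222 y 6.36 z 1.89 | 1.173 y 6.26 z 2.19 | 1.124 y 6.14 z 2.5 | 1.076 y 6.01 z 2.8 | 1.027 y 5.87 z 3.09 | 0.978 y 5.71 z 3.37 | 0.929 y 5.54 z 3.64 | 0.88 y 5.36 z 3.91 | 0.831 y 5.16 z 4.17 | 0.782 y 4.95 z 4.41 | 0.733 y 4.73 z 4.65 | 0.684 y 4.5 z 4.88 | 0.636 y 4.25 z 5.09 | 0.587 y 4.0 z 5.29 | 0.538 y 3.73 z 5.48 | 0.489 y 3.46 z 5.66 | 0.44 y 3.18 z 5.82 | 0.391 y 2.89 z 5.97 | 0.342 y 2.6 z 6.1 | 0.293 y 2.3 z 6.22 | 0.244 y 1.99 z 6.33 | 0.196 y 1.68 z 6.42 | 0.147 y 1.36 z 6.49 | 0.098 y 1.04 z 6.55 | 0.049 y 0.72 z 6.59 | 0.0 y 0.4 z 6.62 | [ 0.         0.8660254 -0.5      ]
```

Gripped, and the lid angle reads about 1.775. Next I let it down along the arc (tool y is opposite to the printed sign).

Request:
{"op": "move_arm", "data": {"moves": [{"translation": [0, -7.5, -1.3], "turn": [0, 0, 0], "hand": 0}, {"translation": [0, -6.6, -1], "turn": [0, 0, 0], "hand": 0}, {"translation": [0, -6.6, -0.7], "turn": [0, 0, 0], "hand": 0}, {"translation": [0, -6.6, -0.4], "turn": [0, 0, 0], "hand": 0}, {"translation": [0, -6.6, 0], "turn": [0, 0, 0], "hand": 0}, {"translation": [0, -6.6, 0.3], "turn": [0, 0, 0], "hand": 0}, {"translation": [0, -6.6, 0.6], "turn": [0, 0, 0], "hand": 0}, {"translation": [0, -6.6, 0.9], "turn": [0, 0, 0], "hand": 0}, {"translation": [0, -6.5, 1.3], "turn": [0, 0, 0], "hand": 0}, {"translation": [0, -6.4, 1.6], "turn": [0, 0, 0], "hand": 0}]}}

```text
time_s: 18.7
eef_pos: [534.4, 156.5, 210.3]
ee_rot: [0.022, -0.084, 0.962, -0.257]
force: [-0.2, 1.7, -2.4]
grip_width: 0.095
grip_force: 41.2
```

```bash
python3 -c "
from h import *
g=lambda th:np.array((70-115*np.cos(th)+72*np.sin(th),76+115*np.sin(th)+72*np.cos(th)))
plan2(g(1.222),30)"
```

```text
pack pos [  0.3 105.  206.3] tilt 30.0 F [ 0.1  1.7 -2.4] w 0.095 gf 41.2 t 18.7 q [ 0.29  0.5   1.42 -0.54  1.33 -1.3 ]
 shift [ 0.3 -7.   1.2] turn [ 0.0008 -0.0008  0.    ]
 lid angle est 1.275 off [-0.3 -0.7]
```

Tracking within 1 mm. I continue to about 0.78.

Request:
{"op": "move_arm", "data": {"moves": [{"translation": [0, -6.5, 1.8], "turn": [0, 0, 0], "hand": 0}, {"translation": [0, -6.3, 2.1], "turn": [0, 0, 0], "hand": 0}, {"translation": [0, -6.2, 2.4], "turn": [0, 0, 0], "hand": 0}, {"translation": [0, -6.0, 2.8], "turn": [0, 0, 0], "hand": 0}, {"translation": [0, -5.9, 3.1], "turn": [0, 0, 0], "hand": 0}, {"translation": [0, -5.7, 3.4], "turn": [0, 0, 0], "hand": 0}, {"translation": [0, -5.5, 3.6], "turn": [0, 0, 0], "hand": 0}, {"translation": [0, -5.4, 3.9], "turn": [0, 0, 0], "hand": 0}, {"translation": [0, -5.2, 4.2], "turn": [0, 0, 0], "hand": 0}, {"translation": [0, -5, 4.4], "turn": [0, 0, 0], "hand": 0}]}}

```text
time_s: 19.53
eef_pos: [545.8, 91.6, 211.0]
ee_rot: [0.022, -0.084, 0.962, -0.258]
force: [-5.4, 1.1, 0.9]
grip_width: 0.097
grip_force: 41.8
```

```bash
python3 -c "
from h import *
g=lambda th:np.array((70-115*np.cos(th)+72*np.sin(th),76+115*np.sin(th)+72*np.cos(th)))
plan2(g(.733),30)"
```

```text
pack pos [1.00e-01 3.91e+01 2.07e+02] tilt 30.0 F [-5.2  2.   0.9] w 0.097 gf 41.8 t 19.53 q [ 0.17  0.46  1.47 -0.55  1.25 -1.39]
 shift [ 0.1 -5.3  3.7] turn [ 0.0008 -0.0013  0.0003]
 lid angle est 0.78 off [ 0.2 -1.1]
```

Request:
{"op": "move_arm", "data": {"moves": [{"translation": [0, -5, 4.2], "turn": [0, 0, 0], "hand": 0}, {"translation": [0, -4.5, 4.8], "turn": [0, 0, 0], "hand": 0}, {"translation": [0, -4.3, 5.0], "turn": [0, 0, 0], "hand": 0}, {"translation": [0, -4.0, 5.3], "turn": [0, 0, 0], "hand": 0}, {"translation": [0, -3.7, 5.5], "turn": [0, 0, 0], "hand": 0}, {"translation": [0, -3.5, 5.7], "turn": [0, 0, 0], "hand": 0}, {"translation": [0, -3.2, 5.8], "turn": [0, 0, 0], "hand": 0}, {"translation": [0, -2.9, 6.0], "turn": [0, 0, 0], "hand": 0}, {"translation": [0, -2.6, 6.1], "turn": [0, 0, 0], "hand": 0}, {"translation": [0, -2.3, 6.2], "turn": [0, 0, 0], "hand": 0}]}}

```text
time_s: 20.37
eef_pos: [556.1, 34.0, 181.6]
ee_rot: [0.022, -0.084, 0.962, -0.258]
force: [-4.3, -0.3, 1.3]
grip_width: 0.097
grip_force: 41.6
```

```bash
python3 -c "
from h import *
g=lambda th:np.array((70-115*np.cos(th)+72*np.sin(th),76+115*np.sin(th)+72*np.cos(th)))
plan2(g(0),30)"
```

```text
pack pos [  0.3 -19.4 177.6] tilt 30.0 F [-4.2  0.5  1.3] w 0.097 gf 41.6 t 20.37 q [ 0.06  0.48  1.54 -0.58  1.14 -1.43]
 shift [ 0.3 -7.4 38.5] turn [ 0.0004 -0.0007  0.0001]
 lid angle est 0.29 off [ 0.2 -0.2]
```

Request:
{"op": "move_arm", "data": {"moves": [{"translation": [0, -1.4, 5], "turn": [0, 0, 0], "hand": 0}, {"translation": [0, -1.3, 5], "turn": [0, 0, 0], "hand": 0}, {"translation": [0, -1.2, 5], "turn": [0, 0, 0], "hand": 0}, {"translation": [0, -1, 5], "turn": [0, 0, 0], "hand": 0}, {"translation": [0, -0.8, 5], "turn": [0, 0, 0], "hand": 0}, {"translation": [0, -0.6, 5], "turn": [0, 0, 0], "hand": 0}, {"translation": [0, -0.4, 4], "turn": [0, 0, 0], "hand": 0}, {"translation": [0, -0.3, 3], "turn": [0, 0, 0], "hand": 0}, {"translation": [0, -0.2, 1.5], "turn": [0, 0, 0], "hand": 0}, {"translation": [0, 0, 0], "turn": [0, 0, 0], "hand": 0}]}}

```text
time_s: 21.2
eef_pos: [560.3, 8.7, 151.7]
ee_rot: [0.022, -0.084, 0.962, -0.258]
force: [-4.8, -5.0, 0.0]
grip_width: 0.105
grip_force: 42.6
```

```bash
python3 -c "
from h import *
plan2((-45,148),30)"
```

```text
pack pos [ 1.000e-01 -4.510e+01  1.477e+02] tilt 30.0 F [-5.6 -4.1  0. ] w 0.105 gf 42.6 t 21.2 q [ 0.02  0.51  1.57 -0.6   1.06 -1.43]
 shift [ 0.1 -0.  -0.3] turn [-0.0002 -0.0016  0.0002]
 lid angle est 0.0 off [-0.1 -0.3]
```

Request:
{"op": "move_arm", "data": {"moves": [{"translation": [0, 0.6, 1.2], "turn": [0, 0, 0], "hand": 0}, {"translation": [0, 0, 0], "turn": [0, 0, 0], "hand": 0}, {"translation": [0, 0, 0], "turn": [0, 0, 0], "hand": 0}]}}

```text
time_s: 21.45
eef_pos: [560.4, 8.2, 151.0]
ee_rot: [0.022, -0.084, 0.962, -0.259]
force: [-5.2, -6.8, 0.9]
grip_width: 0.098
grip_force: 42.6
```

Request:
{"op": "move_arm", "data": {"moves": [{"translation": [0, 0.6, 1.2], "turn": [0, 0, 0], "hand": 0}, {"translation": [0, 0, 0], "turn": [0, 0, 0], "hand": 0}, {"translation": [0, 0, 0], "turn": [0, 0, 0], "hand": 0}]}}

```text
time_s: 21.7
eef_pos: [560.6, 7.7, 150.1]
ee_rot: [0.022, -0.084, 0.962, -0.259]
force: [-6.3, -9.8, 4.2]
grip_width: 0.097
grip_force: 42.7
```

```bash
python3 -c "
from h import *
plan2((-45,148),30)
for n in ('side','scene'):
    c=cap(n,'shut'+n);L=(c['W']-PO)@PR.T
    m=(abs(L[...,0])<70)&(L[...,2]>90)&(L[...,2]<125)&(L[...,1]<60)&(L[...,1]>-75);p=L[m]
    m2=m&(L[...,2]>97)
    q=L[m2];A=np.c_[q[:,1],np.ones(len(q))]
    if len(q)>20:print(n,len(q),np.median(q[:,2]),np.linalg.lstsq(A,q[:,2],rcond=None)[0])
"
```

```text
pack pos [ 1.000e-01 -4.610e+01  1.461e+02] tilt 30.1 F [-7.9 -8.5  4.2] w 0.097 gf 42.7 t 21.7 q [ 0.02  0.51  1.57 -0.61  1.06 -1.42]
 shift [ 0.1 -0.  -2.2] turn [-0.0023 -0.0017 -0.0002]
 lid angle est 0.0 off [-1.1 -1.9]
side 671 105.54067743986347 [-3.94148391e-03  1.05678704e+02]
scene 452 105.56960607373304 [-2.62211773e-03  1.05697679e+02]
```

Depth shows the lid level (slope 0.003) at 105.6 mm, so it is shut. Now I raise it to about 0.76 rad along the reverse arc.

Request:
{"op": "move_arm", "data": {"moves": [{"translation": [0, 0, -2.2], "turn": [0, 0, 0], "hand": 0}, {"translation": [0, 0.4, -6.6], "turn": [0, 0, 0], "hand": 0}, {"translation": [0, 0.7, -6.6], "turn": [0, 0, 0], "hand": 0}, {"translation": [0, 1.0, -6.5], "turn": [0, 0, 0], "hand": 0}, {"translation": [0, 1.4, -6.5], "turn": [0, 0, 0], "hand": 0}, {"translation": [0, 1.7, -6.4], "turn": [0, 0, 0], "hand": 0}, {"translation": [0, 2.0, -6.3], "turn": [0, 0, 0], "hand": 0}, {"translation": [0, 2.3, -6.2], "turn": [0, 0, 0], "hand": 0}, {"translation": [0, 2.6, -6.1], "turn": [0, 0, 0], "hand": 0}, {"translation": [0, 0, 0], "turn": [0, 0, 0], "hand": 0}], "grip_force": 50}}

```text
time_s: 22.63
eef_pos: [554.1, 45.5, 190.6]
ee_rot: [0.022, -0.084, 0.962, -0.259]
force: [-5.1, -6.3, 2.5]
grip_width: 0.098
grip_force: 48.9
```

```bash
python3 -c "
from h import *
g=lambda th:np.array((70-115*np.cos(th)+72*np.sin(th),76+115*np.sin(th)+72*np.cos(th)))
plan2(g(.44),30)"
```

```text
pack pos [  0.4  -7.7 186.6] tilt 30.1 F [-6.2 -5.3  2.5] w 0.098 gf 48.9 t 22.63 q [ 0.09  0.47  1.52 -0.57  1.17 -1.42]
 shift [ 0.4  2.  -5.2] turn [-0.0017 -0.0004  0.0002]
 lid angle est 0.4 off [ 0.1 -0.5]
```

Request:
{"op": "move_arm", "data": {"moves": [{"translation": [0, 2.6, -5.4], "turn": [0, 0, 0], "hand": 0}, {"translation": [0, 3.2, -5.8], "turn": [0, 0, 0], "hand": 0}, {"translation": [0, 3.5, -5.6], "turn": [0, 0, 0], "hand": 0}, {"translation": [0, 3.7, -5.5], "turn": [0, 0, 0], "hand": 0}, {"translation": [0, 4.0, -5.3], "turn": [0, 0, 0], "hand": 0}, {"translation": [0, 4.3, -5.1], "turn": [0, 0, 0], "hand": 0}, {"translation": [0, 4.5, -4.9], "turn": [0, 0, 0], "hand": 0}, {"translation": [0, 4.0, -4.0], "turn": [0, 0, 0], "hand": 0}, {"translation": [0, 0, 0], "turn": [0, 0, 0], "hand": 0}, {"translation": [0, 0, 0], "turn": [0, 0, 0], "hand": 0}]}}

```text
time_s: 23.47
eef_pos: [546.4, 91.1, 212.3]
ee_rot: [0.023, -0.084, 0.962, -0.259]
force: [-6.1, -5.1, 8.4]
grip_width: 0.094
grip_force: 49.1
```

```bash
python3 -c "
from h import *
plan2((30,205),30)
a=cap('scene','endscene');b=cap('side','endside')
x=cv2.resize(a['image'][120:260,180:360],(514,400),interpolation=cv2.INTER_CUBIC);y=cv2.resize(b['image'][150:290,160:300],(400,400)[::-1],interpolation=cv2.INTER_CUBIC)
cv2.imwrite('pics/end.png',cv2.resize(np.hstack([x,y]),(800,350)))
for n,c in (('scene',a),('side',b)):
    L=(c['W']-PO)@PR.T;h=cv2.cvtColor(c['image'],cv2.COLOR_BGR2HSV).astype(int)
    m=(h[...,0]<24)&(h[...,1]>90)&(abs(L[...,0])<75)&(abs(L[...,1])<75)&(L[...,2]>70)&(L[...,2]<200);p=L[m]
    if len(p): print(n,'guard',len(p),np.percentile(p,[2,50,98],axis=0).round(1).tolist())
    r=((h[...,0]<8)|(h[...,0]>172))&(h[...,1]>130)&(c['W'][...,2]>54)&(c['W'][...,2]<70)&(abs(c['W'][...,1]+195)<80)&(abs(c['W'][...,0]-515)<60);p=c['W'][r]
    if len(p): print('scraper',p.min(0).round(),p.max(0).round())
    k=(h[...,0]<18)&(h[...,1]>90)&(abs(L[...,0]+137)<60)&(abs(L[...,1])<80)&(L[...,2]<30);print('chip px',k.sum(),L[k].min(0).round() if k.sum() else '',L[k].max(0).round() if k.sum() else '')
"
```

```text
pack pos [  0.7  38.5 208.3] tilt 30.1 F [-6.9 -4.   8.4] w 0.094 gf 49.1 t 23.47 q [ 0.17  0.46  1.47 -0.56  1.26 -1.39]
 shift [ 0.7 -5.7  7.1] turn [-0.0023  0.0009 -0.0005]
 lid angle est 0.78 off [-0.4  0.3]
scene guard 548 [[-64.4, -62.9, 75.6], [3.8, -2.1, 79.8], [67.7, 64.3, 83.7]]
scraper [ 499. -251.   54.] [ 538. -140.   64.]
chip px 7 [-121.  -47.    2.] [-85.  76.  16.]
side guard 14 [[-69.7, -18.8, 81.3], [-43.8, 51.9, 124.7], [-8.1, 62.6, 138.3]]
scraper [ 513. -247.   54.] [ 532. -223.   62.]
chip px 11 [-97. -39.  -1.] [-84.  39.  15.]
```

View pics/end.png

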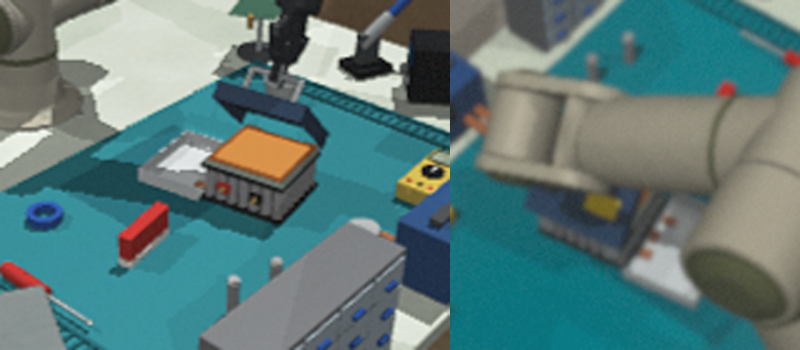

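The picture shows the guard flat on the board at (262,155), the outer lid half open above it and held, and the scraper standing on the mat at (145,235). The chips are in the tray, seen at (655,230) in the right-hand view. I'm handing in.

```bash
python3 -c "
from h import *
print(sense()['dq'].round(3));print(finish_job())"
```

```text
[ 0.     0.001  0.002 -0.001 -0.001  0.   ]
the job is handed in; nothing more can be done
None
```

The job is handed in (no verdict came back): the offcuts are in the tray, the scraper stands on the mat, the guard is down, and the arm holds the outer lid by its handle at about 0.78 rad.

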